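# Shut the mended cups away to cure

### The job

Two freshly mended cups must cure out of the dust: with the fingertips, gently push the chest's drawer fully home, and push the sliding lid of the curing box fully shut, in either order. The cups inside must stay standing and must not be touched, nothing is to be picked up, and everything else on the table stays where it is.

Things in the scene. Friction and masses are not known exactly. Their poses are not given: they have to be found in the camera images.
- chest: Fixed low wooden chest (it and the curing box stand side by side, either one on the left), 190 deep (x) x 150 wide (y) x 95 high, with one drawer that fills its front. Origin on its underside at the table; in its own axes the chest with the drawer closed spans x -90 to +100, y -75 to +75, z 0 to 95. Its front faces -x (roughly to the robot) and the drawer pulls out along -x.
- drawer (a joint): How far the chest's drawer is pulled out, in m: 0 is fully home (a hard stop), 0.13 the other stop. It stays where it is left; about 1.2 N of friction and 4 N per m/s of drag. It starts about 80 to 105 mm open.
- drawer_front (a point): Middle of the outer face of the drawer's front panel (moves with the drawer). The plain flat panel, 148 wide x 89 high (41 below to 45 above this point) x 12 thick, has no handle, only a dark disc as a painted finger spot. Its axes are those of the chest; the face looks to -x and is pushed along +x. Fully home, this point lies at x -90, y 0, z 47.5 in the chest's frame.
- curing_box: Fixed open wooden box, 180 deep (x) x 140 wide (y), with a sliding wooden lid on top. Origin on its underside at the table, near its back edge: in its own axes the box spans x -170 to +10, y -70 to +70, z 0 to 92. Walls and floor 8 thick. The lid runs in side guides whose 14 mm wide lips (tops at z 91.5) leave the lid's middle free (112 wide).
- lid (a joint): How far the lid is slid open along the curing box's +x (backwards, away from its front), in m: 0 is fully shut (a hard stop), 0.12 the other stop. It stays where it is left; about 1.5 N of friction and 4 N per m/s of drag. It starts about 80 to 105 mm open. The lid plate is 171 x 126 x 8, its top face at z 86 in the box's frame; it cannot be lifted out.
- lid_batten (a point): Middle of the top of the lid's batten (moves with the lid): a dark wooden bar 12 thick (x) x 90 long (y) x 16 high standing on the lid, 21 mm behind the lid's front edge. Axes are those of the curing box. The lid is shut by pushing the batten's rear (+x) face towards -x. Shut, this point lies at x -140, y 0, z 102 in the box's frame.
- drawer_cup: Small mended white tea cup, loose, 54 mm across the rim, 42 high, standing in the open drawer on its floor (19 above the table). Origin at the middle of its foot, z up.
- box_cup: Small mended blue tea cup, loose, 54 mm across, 42 high, standing in the curing box on its floor (8 above the table), below the uncovered front. Origin at the middle of its foot, z up.
- saucer: Loose white saucer, 68 mm across, 14 high, lying on top of the chest towards its back. Origin under its middle.
- lacquer_jar: Loose amber glass jar, 42 mm across, 50 high, standing between and in front of the two wooden boxes. Origin under its middle.
- red_cup: Loose dark red cup, 76 mm across, 70 high, at the left. Origin under its middle.
- stone_block: Loose grey stone block, 80 x 80 x 30, at the right. Origin under its middle.
- steel_ring: Loose flat metal ring, 110 mm across, 12 high, at the left. Origin under its middle.
- brush: Loose brush, 170 mm long, lying on the table at the right. Origin on its underside.
- solvent: Loose green glass bottle, 52 mm across, 120 high, standing between the two wooden boxes, at their backs. Origin under its middle.
There are look-alikes about, which are no part of the job. Leave any purple or turquoise look-alike of the curing_box alone.

How it is judged:
At the end, for the whole second after the job is handed in: Drawer and lid are both within 4 mm of fully shut, the two mended cups stand upright (within about 9 degrees) and still on the floors of the drawer and of the curing box, the box's cup within 20 mm of its start, and each other loose thing is within 20 mm of where it began (value of joint each of drawer, lid below 0.004 m and angle between each of drawer_cup, box_cup's own z axis and vertical below 0.15 rad and x of drawer_cup in the frame of chest above -0.075 m and z of drawer_cup in the frame of chest below 0.025 m and z of box_cup in the frame of curing_box below 0.014 m and distance of each of box_cup, saucer, lacquer_jar, red_cup, stone_block, steel_ring, brush, solvent from where it was at the start of the episode below 0.02 m and linear speed of each of drawer_cup, box_cup below 0.02 m/s); the robot touches nothing.
It fails at once if the drawer or the lid is slammed (faster than 0.4 m/s) (velocity of joint any of drawer, lid below -0.4 m/s).
It fails at once if a mended cup is touched by the robot (contact force between any of the fingers, the arm and drawer_cup above 0.3 N or contact force between any of the fingers, the arm and box_cup above 0.3 N).
It fails at once if a mended cup is lifted or tips over (z of drawer_cup in the frame of chest above 0.035 m or z of box_cup in the frame of curing_box above 0.024 m or angle between any of drawer_cup, box_cup's own z axis and vertical above 0.5 rad).
It fails at once if another thing on the table is lifted, or displaced by more than 30 mm (distance of any of saucer, lacquer_jar, red_cup, stone_block, steel_ring, brush, solvent from where it was at the start of the episode above 0.03 m or height (world z) of any of lacquer_jar, red_cup, stone_block, steel_ring, brush, solvent above 0.02 m or z of saucer in the frame of chest above 0.115 m).
It also fails if it takes over 54 s, if anything falls off the work surface, if the arm or the gripper's body presses on something with over 40 N, if the wrist force passes 120 N, or if a joint passes its speed limit or range.

### The arm

A 6-joint arm with a two-finger parallel gripper is mounted at the origin on the work surface. World frame = base frame: x ahead of the robot, y to its left, z up, the work surface at z = 0. Lengths are in m, angles in rad, forces in N, time in s.
With the tool pointing down it reaches from about 0.325 to 0.9 m from the base axis. Payload 6.1 kg.
Tool frame: the origin (TCP) lies at the very end of the fingers, on their centre line; the grasp point (between the pads) lies 19 mm behind it (hold_point_z is the z of the grasp point in the tool frame, in m); z points along the fingers, y is the line along which they close (so a half turn about z gives the same grasp; the last joint's range is limited). The gripper opens to 85 mm and grips with 20 to 120 N. Pads are 22 mm wide; open, the fingers measure 114 mm over their backs; the gripper's body (76 mm by 85 mm) begins 54 mm behind the grasp point. The pads swing forward as they close: fully open they stand 13 mm farther back than shut.
Start: joints at [1.19, 0.22, 1.526, -0, 1.395, -0.126], TCP at [0.158, 0.605, 0.231] pointing down, gripper open.
Joint ranges: [-2.98, 2.98], [-0.91, 2.08], [0.09, 2.57], [-1.24, 4.39], [0.2, 2.65], [-2.68, 2.68]. Speed limits (rad/s): [2.57, 2.57, 3.01, 3.14, 3.14, 3.14].

### API

Orientations are given as a 3x3 rotation matrix whose columns are the frame's x, y, z axes.
In Python, from workcell import * gives the robot as it stands.
- The arm moves only by the tool jog_arm, never from a script. Its argument "series" is a list of rows, each a list of 3 entries, a list of its own where there are three numbers: the shift along the tool's x, y, z in mm, then the turn about the tool's z in rad, then the finger opening in mm, from 0 to 85.4. In form: [[[x, y, z], spin, grip], ...]. A call has 1 to 20 rows; each row is the pose to reach, as a shift and turn from the pose commanded when the call began, along the tool's axes at that moment; what a row does not reach only later rows make up. A row lasts 1/12 s, in which the tool goes at most 41.7 mm and 7.16 degrees, less where a joint would pass 70% of its speed; a pose out of reach is approached as far as the arm can. A call with a gripper value outside its range is refused whole. The fingers move at their own pace and stop on an object; the grip force is fixed at half the most. Time passes only in rows, so rows that repeat a pose let the fingers close. It gives the time, the measured TCP pose, the force, the opening and the grip force at its end, in the units of the state.
- sense(): the state, without advancing time (a new reading comes with each control period).
- grab_frame(name): name is "scene" or "side" or "wrist"; returns (picture, depth): 384x512x3 uint8, red, green, blue; 384x512 float32, m along the optical axis (not along the pixel's ray), 0 where there is no reading.
- camera_model(name): a dict with "fx", "fy", "cx", "cy" (pixels), "world_from_camera" (4x4, takes a point from camera to world coordinates). Camera axes: x right, y down, z forward; pixel columns grow to the right and rows downward; lengths in m; the calibration is good to about 2 mm. A picture is of the moment at which its call begins: read the wrist's pose just before it. camera_model takes no time and is no camera call; for the wrist camera it gives the pose at the moment of the call.
- hand_in(): hands the job in; it is judged then, once.
Trained networks look in the newest picture that a camera, given by its name, has taken for a name from the list of things; names that differ only in an ending like _2 or _b are one class to them, and where a whole thing is asked for, a point or a joint stands for the part that bears it (a point fixed in the world has none). Each returns a list of dicts, best first, with "score" (0 to 1); they miss things now and then, are a little off and sometimes report something else, mostly with a low value. They report only what shows in the picture. A call takes as long as a camera call. They do not tell look-alikes from the thing itself.
- spot_in(camera, thing): "extent" ([centre column, centre row, width, height] in pixels, round what is visible of it).
- regions_of(camera, thing): "region" (384x512 bool, what is visible of it) and "extent" ([centre column, centre row, width, height] in pixels, round what is visible of it).
- landmark_of(camera, thing): "position" ([column, row] in pixels: a listed point, or the origin of a listed thing).
The state is a dict: "time": time; "joint_pos": joint angles; "joint_velocities": joint speeds; "joint_torque": joint torques, N m; "tcp_pos": TCP position; "orientation": TCP orientation; "ft_force": force on the tool from outside, world axes, zero at the start; "moment": the same for the moment, N m; "width": finger opening in m; "grasp_force": force on a finger pad.
Only numpy, scipy, OpenCV 4.12 (cv2) and the standard library are available. Lean on these libraries where they do the work, as an engineer would, in place of code of your own. Each camera call takes 0.05 s, during which the arm holds its last target. There are 200 camera calls.

## Working session

There is one attempt and no reset: what is moved stays moved. The work goes in short steps, Python scripts to look and compute and a tool call to move; the robot and the scene stay as the last step left them, time stands still between calls to the robot, and variables do not carry over. Pictures are saved under pics/ and viewed, at most 10 in all, crops included, and the job is handed in when it is done.

Besides the shell and the picture viewer there is one more tool, called after "Call:" as name(argument=value, ...), one argument or row to a line, values as JSON. jog_arm: Moves the arm, as the interface text tells. Its arguments: {"type":"object","properties":{"series":{"type":"array"}},"required":["series"]}

```bash
mkdir -p pics
python3 - <<'E'
from workcell import *
import cv2,numpy as np
s=sense();print(s['time'],s['tcp_pos'],s['orientation'],s['width'])
ims=[]
for c in("scene","side"):
    p,d=grab_frame(c);np.savez(f'{c}.npz',p=p,d=d);cv2.imwrite(f'pics/{c}0.png',cv2.resize(p[:,:,::-1],(768,576)))
    m=camera_model(c);print(c,np.round(m['world_from_camera'],3).tolist(),m['fx'])
    for t in("drawer_front","lid_batten","chest","curing_box","box_cup","drawer_cup"):
        print(t,[(np.round(r['position'],1).tolist(),round(r['score'],2)) for r in landmark_of(c,t)])
E
```

```text
0.0 [0.15730942 0.60425493 0.23020211] [[-9.67701488e-01  2.52097809e-01 -7.23975816e-04]
 [ 2.52098721e-01  9.67699895e-01 -1.77450127e-03]
 [ 2.53243438e-04 -1.89970090e-03 -9.99998164e-01]] 0.0853185716261189
scene [[-0.286, 0.742, -0.606, 1.295], [0.958, 0.215, -0.189, 0.262], [-0.01, -0.635, -0.773, 1.022], [0.0, 0.0, 0.0, 1.0]] 374.61654911554143
drawer_front [([203.8, 169.0], 0.77)]
lid_batten [([400.3, 135.6], 0.76), ([227.9, 107.8], 0.74), ([304.0, 139.8], 0.69), ([286.8, 214.3], 0.64)]
chest [([187.8, 220.1], 0.86)]
curing_box [([205.0, 152.5], 0.93), ([282.0, 244.2], 0.83), ([287.5, 182.8], 0.71), ([387.0, 186.2], 0.71)]
box_cup [([292.0, 216.6], 0.64)]
drawer_cup [([191.6, 188.4], 0.45)]
side [[0.799, -0.38, 0.466, -0.054], [-0.601, -0.5, 0.623, -0.829], [-0.004, -0.778, -0.628, 0.939], [0.0, 0.0, 0.0, 1.0]] 446.23561243770746
drawer_front [([272.3, 261.5], 0.79)]
lid_batten [([242.4, 164.7], 0.93), ([146.9, 207.4], 0.92), ([76.8, 173.1], 0.79), ([184.3, 293.5], 0.68)]
chest [([312.9, 240.4], 0.59)]
curing_box [([255.2, 187.2], 0.85), ([243.0, 306.3], 0.84), ([121.5, 181.9], 0.76), ([202.5, 222.1], 0.58)]
box_cup [([226.9, 197.2], 0.42)]
drawer_cup [([295.9, 261.9], 0.8)]
```

View pics/scene0.png

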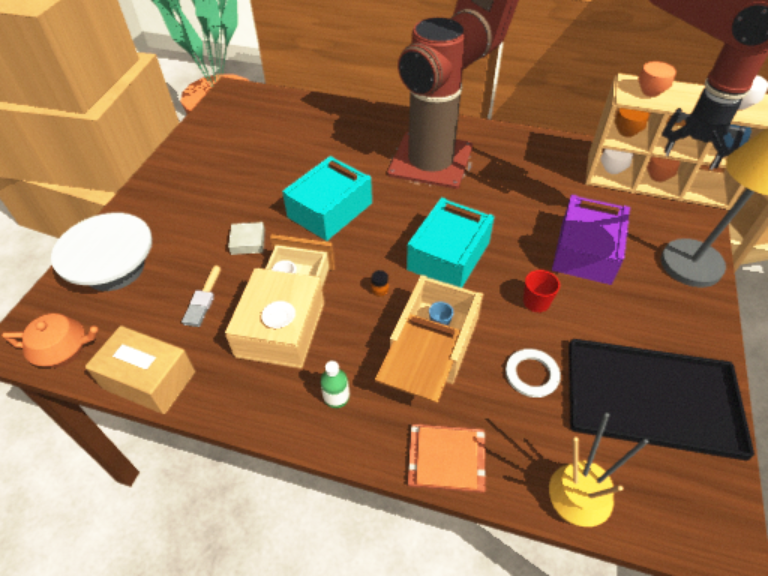

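View pics/side0.png

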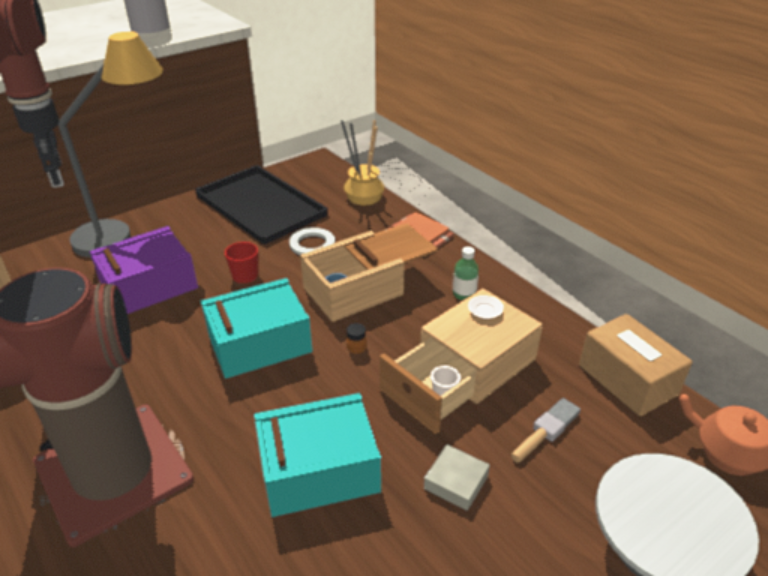

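The natural-wood box (scene view around px (430,335) of 768x576) is the real curing box, and the chest is at (275,310). The purple and turquoise boxes are look-alikes. Next I'll fit the poses from the depth images.

```bash
cat > h.py <<'E'
from workcell import *
import cv2,numpy as np
def cloud(c,p,d):
    m=camera_model(c);v,u=np.indices(d.shape)
    P=np.stack([(u-m['cx'])/m['fx']*d,(v-m['cy'])/m['fy']*d,d,np.ones_like(d)],-1)@np.array(m['world_from_camera']).T
    P=P[...,:3];P[d==0]=np.nan;return P
def ray(c,px):
    m=camera_model(c);T=np.array(m['world_from_camera']);r=T[:3,:3]@[(px[0]-m['cx'])/m['fx'],(px[1]-m['cy'])/m['fy'],1];return T[:3,3],r/np.linalg.norm(r)
def tri(a,b):
    A=0;B=0
    for o,r in(ray("scene",a),ray("side",b)):
        M=np.eye(3)-np.outer(r,r);A=A+M;B=B+M@o
    x=np.linalg.solve(A,B);return x
E
python3 - <<'E'
from h import *
C={c:cloud(c,**np.load(c+'.npz')) for c in("scene","side")}
f=lambda x:np.round(np.array(x)*1000,1).tolist()
for n,a,b in(("front",(203.8,169),(272.3,261.5)),("batten",(286.8,214.3),(242.4,164.7)),("chest",(187.8,220.1),(312.9,240.4)),("box",(282,244.2),(255.2,187.2)),("dcup",(191.6,188.4),(295.9,261.9)),("bcup",(292,216.6),(226.9,197.2))):
    print(n,f(tri(a,b)))
def rect(c,cen,lo,hi,R=.2):
    P=C[c];m=(np.hypot(P[...,0]-cen[0],P[...,1]-cen[1])<R)&(P[...,2]>lo)&(P[...,2]<hi)
    m=m.astype(np.uint8);n,l,st,_=cv2.connectedComponentsWithStats(m)
    out=[]
    for i in np.argsort(-st[1:,4])[:3]+1:
        q=P[l==i]
        if len(q)<60:continue
        (a,b),(w,h),g=cv2.minAreaRect((q[:,:2]*1000).astype(np.float32));out.append((len(q),round(a),round(b),round(w),round(h),round(g,1),f(np.median(q[:,2]))))
    print(c,out)
fr=tri((203.8,169),(272.3,261.5));bt=tri((286.8,214.3),(242.4,164.7))
for c in C:
    print('chesttop');rect(c,fr+[.13,0,0],.088,.103)
    print('lid');rect(c,bt+[.05,0,0],.078,.09)
    print('batten');rect(c,bt,.096,.112,.08)
    print('front');rect(c,fr,.083,.103,.1)
E
```

```text
front [483.4, -189.9, 43.6]
batten [637.1, 151.8, 107.8]
chest [668.7, -170.3, -4.6]
box [680.8, 148.1, -0.6]
dcup [554.8, -210.1, 12.3]
bcup [569.6, 155.6, 3.8]
chesttop
scene [(1903, 674, -177, 181, 151, 5.5, 94.3), (123, 484, -194, 17, 144, 5.6, 91.4), (111, 706, -150, 43, 40, 24.8, 100.0)]
lid
scene [(1943, 705, 149, 138, 175, 86.7, 85.3), (149, 525, 177, 135, 43, 67.0, 86.6), (61, 802, 11, 21, 38, 72.6, 83.1)]
batten
scene [(117, 641, 155, 89, 15, 83.8, 100.9)]
front
scene [(164, 484, -193, 17, 145, 5.6, 90.8)]
chesttop
side [(1994, 673, -178, 181, 154, 5.3, 94.4), (206, 483, -196, 15, 149, 5.1, 91.0), (88, 711, -153, 36, 41, 80.5, 99.8)]
lid
side [(1299, 653, 152, 147, 281, 85.8, 85.8)]
batten
side [(72, 639, 151, 88, 13, 83.4, 101.4)]
front
side [(269, 482, -196, 15, 149, 5.5, 90.3)]
```

Run:
```python
from h import *
D={c:np.load(c+'.npz') for c in("scene","side")}
P=np.vstack([cloud(c,**D[c]).reshape(-1,3) for c in D]);col=np.vstack([D[c]['p'].reshape(-1,3) for c in D]).astype(int)
ok=np.isfinite(P).all(1);P=P[ok];col=col[ok]
def show(n,m):
    H=np.zeros((500,600),np.uint8);q=P[m]
    ij=(q[:,:2]/.004+[0,150]).astype(int);g=((ij>=0)&(ij<[300,300])).all(1);H[ij[g,0],ij[g,1]]=1
    H=cv2.morphologyEx(H,cv2.MORPH_CLOSE,np.ones((3,3)));k,l,st,_=cv2.connectedComponentsWithStats(H)
    for i in range(1,k):
        if st[i,4]<15:continue
        s=g&(l[np.clip(ij[:,0],0,499),np.clip(ij[:,1],0,599)]==i);w=(q[s]*1000).astype(np.float32)
        lo,hi=np.percentile(w,[.5,99.5],axis=0)
        r=cv2.minAreaRect(w[:,:2]);print(n,s.sum(),np.round(r[0]),np.round(r[1]),round(r[2],1),lo.round(),hi.round(),np.median(col[m][s],0))
z=P[:,2]
turq=(col[:,1]>col[:,0]+60)&(col[:,2]>col[:,0]+60)&(z>.02)
show('turq',turq)
show('all20-88',(z>.025)&(z<.2)&~turq)
```

```text
Traceback (most recent call last):
cv2.error: OpenCV(4.12.0) /io/opencv/modules/imgproc/src/convhull.cpp:143: error: (-215:Assertion failed) total >= 0 && (depth == CV_32F || depth == CV_32S) in function 'convexHull'
```

Run:
```python
from h import *
D={c:np.load(c+'.npz') for c in("scene","side")}
P=np.vstack([cloud(c,**D[c]).reshape(-1,3) for c in D]);col=np.vstack([D[c]['p'].reshape(-1,3) for c in D]).astype(int)
ok=np.isfinite(P).all(1)&(abs(P)<1.2).all(1);P=P[ok];col=col[ok]
def show(n,m):
    H=np.zeros((600,600),np.uint8);q=P[m];c=col[m]
    ij=(q[:,:2]/.004+300).astype(int);H[ij[:,0],ij[:,1]]=1
    H=cv2.morphologyEx(H,cv2.MORPH_CLOSE,np.ones((3,3),np.uint8));k,l,st,_=cv2.connectedComponentsWithStats(H)
    for i in range(1,k):
        s=l[ij[:,0],ij[:,1]]==i
        if s.sum()<80:continue
        w=np.ascontiguousarray((q[s]*1000).astype(np.float32))
        lo,hi=np.percentile(w,[.5,99.5],axis=0)
        r=cv2.minAreaRect(np.ascontiguousarray(w[:,:2]));print(n,s.sum(),np.round(r[0]),np.round(r[1]),round(r[2],1),lo.round(),hi.round(),np.median(c[s],0))
z=P[:,2]
turq=(col[:,1]>col[:,0]+60)&(col[:,2]>col[:,0]+60)&(z>.02)
show('turq',turq)
show('rest',(z>.025)&(z<.2)&~turq&(P[:,0]>.35)&(P[:,0]<1)&(abs(P[:,1])<.35))
```

```text
turq 6363 [ 280. -206.] [148. 186.] 68.1 [ 175. -303.   21.] [ 386. -113.   94.] [ 49. 215. 203.]
turq 4862 [354. 131.] [149. 186.] 77.9 [253.  46.  21.] [454. 215.  94.] [ 41. 212. 199.]
rest 348 [ 441. -334.] [86. 36.] 3.1 [ 399. -350.   25.] [ 483. -317.   34.] [207. 205. 181.]
rest 365 [438. 333.] [33. 75.] 89.9 [402. 317.  25.] [475. 350.  73.] [114.  35.  32.]
rest 8512 [ 620. -183.] [293. 155.] 5.4 [ 471. -269.   26.] [769. -96. 109.] [236. 201. 139.]
rest 269 [505.  -1.] [43. 38.] 47.8 [485. -20.  25.] [525.  19.  54.] [60. 49. 38.]
rest 6200 [653. 153.] [152. 281.] 85.4 [511.  79.  26.] [791. 233. 103.] [197. 142.  81.]
rest 770 [798.  -4.] [62. 51.] 56.9 [771. -30.  26.] [825.  25. 122.] [117. 169. 126.]
rest 1481 [ 874. -330.] [ 48. 115.] 85.6 [ 817. -350.   26.] [ 932. -304.   93.] [223. 169. 108.]
```

Call:
jog_arm(
  series=[
    [[0,0,0],-0.1,0],
    [[0,0,0],-0.168,0],
    [[0,0,0],-0.168,0],
  ],
)

```text
time: 0.95
tcp_pos: [0.1575, 0.6048, 0.2313]
orientation: [[-0.996, 0.084, 0.0], [0.084, 0.996, 0.0], [-0.0, 0.0, -1.0]]
ft_force: [-0.4, -0.5, 0.4]
width: 0.0515
grasp_force: 0.0
```

```bash
cat > g.py <<'E'
from workcell import *
import numpy as np,sys
s=sense();R=np.array(s['orientation'])
print(s['time'],s['width'],R.round(3).tolist(),((np.array(eval(sys.argv[1]))-s['tcp_pos'])@R*1000).round(1))
E
python3 g.py "[.665,.151,.14]"
```

```text
0.95 0.0515249830448844 [[-0.996, 0.084, 0.0], [0.084, 0.996, 0.0], [-0.0, 0.0, -1.0]] [-543.9 -409.4   91.3]
```

Call:
jog_arm(
  series=[
    [[-30,-23,0],0,0],
    [[-60,-45,0],0,0],
    [[-90,-68,0],0,0],
    [[-120,-90,0],0,0],
    [[-150,-113,0],0,0],
    [[-180,-135,0],0,0],
    [[-210,-158,0],0,0],
    [[-240,-180,0],0,0],
    [[-270,-203,0],0,0],
    [[-300,-225,0],0,0],
    [[-330,-248,0],0,0],
    [[-360,-270,0],0,0],
    [[-390,-293,0],0,0],
    [[-420,-315,0],0,0],
    [[-450,-338,0],0,0],
    [[-480,-360,10],0,0],
    [[-510,-383,30],0,0],
    [[-544,-409,50],0,0],
    [[-544,-409,70],0,0],
    [[-544,-409,90],0,0],
  ],
)

```text
time: 2.62
tcp_pos: [0.6659, 0.1472, 0.1399]
orientation: [[-0.996, 0.093, 0.001], [0.093, 0.996, -0.0], [-0.001, -0.0, -1.0]]
ft_force: [-0.4, 0.5, 0.2]
width: 0.0001
grasp_force: 0.0
```

```bash
python3 g.py "[.665,.151,.092]"
python3 - <<'E'
from h import *
p,d=grab_frame("wrist");cv2.imwrite('pics/w1.png',p[:,:,::-1])
p,d=grab_frame("side");cv2.imwrite('pics/s1.png',cv2.resize(p[90:240,160:360,::-1],(800,600)))
P=cloud("side",p,d);m=(abs(P[...,2]-.1015)<.006)&(np.hypot(P[...,0]-.64,P[...,1]-.153)<.06)
q=np.ascontiguousarray((P[m][:,:2]*1000).astype(np.float32));print(len(q),cv2.minAreaRect(q))
E
```

```text
2.6167 9.550074104255407e-05 [[-0.996, 0.093, 0.001], [0.093, 0.996, -0.0], [-0.001, -0.0, -1.0]] [ 1.3  3.7 47.9]
75 ((638.43798828125, 151.96945190429688), (93.39325714111328, 15.101903915405273), 81.73261260986328)
```

View pics/s1.png

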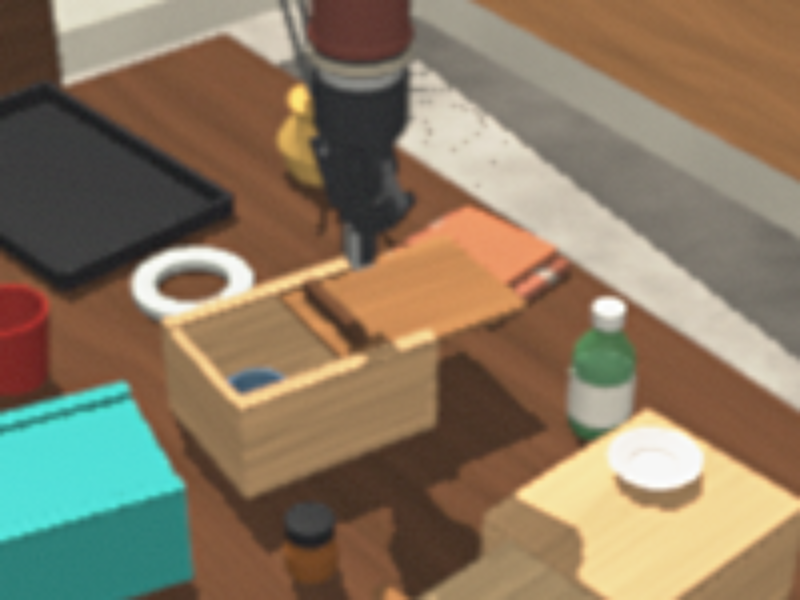

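The closed fingers hang above the lid, behind the batten (batten at about px (335,310)). I'll lower them next.

Call:
jog_arm(
  series=[
    [[0,3,12],0,0],
    [[0,3,24],0,0],
    [[0,3,36],0,0],
    [[0,3,44],0,0],
    [[0,3,48],0,0],
    [[0,3,48],0,0],
    [[0,3,48],0,0],
  ],
)

```text
time: 3.3
tcp_pos: [0.6643, 0.1533, 0.0934]
orientation: [[-0.996, 0.087, 0.0], [0.087, 0.996, -0.0], [-0.0, -0.0, -1.0]]
ft_force: [0.3, 0.3, 0.3]
width: -0.0001
grasp_force: 0.0
```

Call:
jog_arm(
  series=[
    [[3,0,1],0,0],
    [[6,0,1],0,0],
    [[9,0,1],0,0],
    [[12,0,1],0,0],
    [[16,0,1],0,0],
    [[20,0,1],0,0],
    [[25,0,1],0,0],
    [[30,0,1],0,0],
    [[35,0,1],0,0],
    [[40,0,1],0,0],
    [[45,0,1],0,0],
    [[50,0,1],0,0],
    [[55,0,1],0,0],
    [[60,0,1],0,0],
    [[65,0,1],0,0],
    [[70,0,1],0,0],
    [[75,0,1],0,0],
    [[80,0,1],0,0],
    [[84,0,1],0,0],
    [[87,0,1],0,0],
  ],
)

```text
time: 4.97
tcp_pos: [0.577, 0.1608, 0.0922]
orientation: [[-0.996, 0.087, -0.0], [0.087, 0.996, 0.0], [0.0, -0.0, -1.0]]
ft_force: [1.5, 0.8, 0.5]
width: 0.0002
grasp_force: 0.8
```

Call:
jog_arm(
  series=[
    [[2,0,0],0,0],
    [[4,0,0],0,0],
    [[6,0,0],0,0],
    [[8,0,0],0,0],
    [[10,0,0],0,0],
    [[12,0,0],0,0],
    [[14,0,0],0,0],
  ],
)

```text
time: 5.55
tcp_pos: [0.5635, 0.1619, 0.0922]
orientation: [[-0.996, 0.087, -0.0], [0.087, 0.996, -0.0], [0.0, -0.0, -1.0]]
ft_force: [1.8, 1.8, 0.6]
width: 0.0002
grasp_force: 0.8
```

Call:
jog_arm(
  series=[
    [[1,0,0],0,0],
    [[2,0,0],0,0],
    [[3,0,0],0,0],
    [[4,0,0],0,0],
    [[5,0,0],0,0],
  ],
)

```text
time: 5.97
tcp_pos: [0.5622, 0.162, 0.0926]
orientation: [[-0.996, 0.087, 0.008], [0.087, 0.996, 0.0], [-0.008, 0.001, -1.0]]
ft_force: [18.0, 0.6, -12.0]
width: 0.0001
grasp_force: 8.9
```

A force of 18 N suggests the lid has reached its stop. I'll back off and lift, then check.

Call:
jog_arm(
  series=[
    [[-4,0,0],0,0],
    [[-12,0,0],0,0],
    [[-20,0,0],0,0],
    [[-20,0,-20],0,0],
    [[-20,0,-45],0,0],
    [[-20,0,-75],0,0],
    [[-20,0,-105],0,0],
    [[-20,0,-135],0,0],
    [[-20,0,-135],0,0],
  ],
)

```text
time: 6.72
tcp_pos: [0.5824, 0.161, 0.2352]
orientation: [[-0.996, 0.087, 0.011], [0.087, 0.996, 0.001], [-0.011, 0.002, -1.0]]
ft_force: [1.4, 0.9, 1.0]
width: -0.0
grasp_force: 0.0
```

```bash
python3 g.py "[.45,-.199,.23]"
python3 - <<'E'
from h import *
for c in("side","scene"):
    p,d=grab_frame(c);cv2.imwrite(f'pics/{c}2.png',cv2.resize(p[90:240,160:360,::-1] if c=="side" else p[150:300,200:400,::-1],(800,600)))
    P=cloud(c,p,d);m=(abs(P[...,2]-.1015)<.006)&(np.hypot(P[...,0]-.54,P[...,1]-.16)<.06)
    q=np.ascontiguousarray((P[m][:,:2]*1000).astype(np.float32));print(len(q),len(q)>2 and cv2.minAreaRect(q))
    m=(abs(P[...,2]-.086)<.01)&(np.hypot(P[...,0]-.6,P[...,1]-.155)<.15)
    q=np.ascontiguousarray((P[m][:,:2]*1000).astype(np.float32));print(len(q),len(q)>2 and cv2.minAreaRect(q))
E
```

```text
6.7167 -2.0610048490404557e-05 [[-0.996, 0.087, 0.011], [0.087, 0.996, 0.001], [-0.011, 0.002, -1.0]] [ 100.7 -370.2    3.2]
79 ((546.0281982421875, 166.75537109375), (98.88784790039062, 17.844621658325195), 78.4248275756836)
1530 ((575.798583984375, 159.76573181152344), (149.16249084472656, 250.0261993408203), 84.24955749511719)
109 ((546.8898315429688, 164.12384033203125), (89.33670043945312, 14.984575271606445), 84.6205062866211)
2156 ((573.8321533203125, 161.46371459960938), (140.18087768554688, 246.40557861328125), 84.25023651123047)
```

View pics/side2.png

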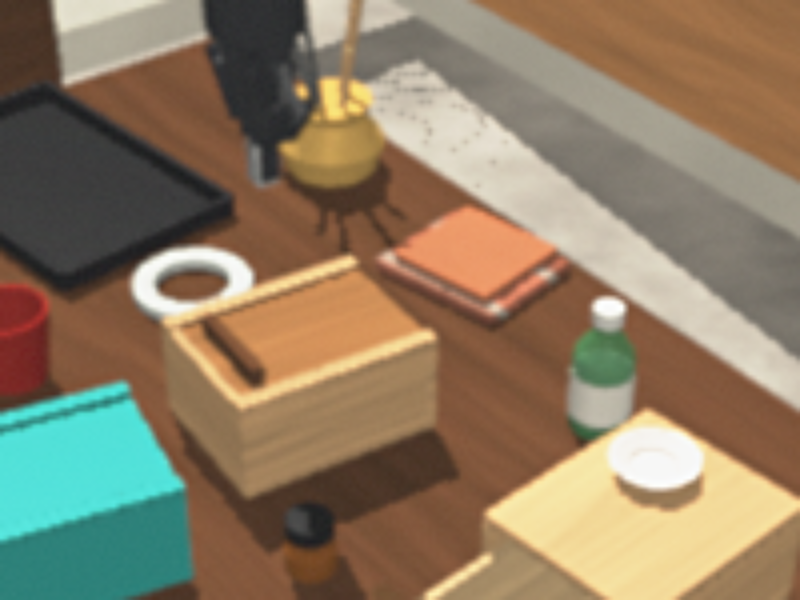

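Call:
jog_arm(
  series=[
    [[7,-25,0],0,0],
    [[14,-50,0],-0.05,0],
    [[21,-75,0],-0.1,0],
    [[28,-100,0],-0.15,0],
    [[35,-125,0],-0.182,0],
    [[42,-150,0],-0.182,0],
    [[49,-175,0],-0.182,0],
    [[56,-200,0],-0.182,0],
    [[63,-225,0],-0.182,0],
    [[70,-250,0],-0.182,0],
    [[77,-275,0],-0.182,0],
    [[84,-300,0],-0.182,0],
    [[91,-325,0],-0.182,0],
    [[98,-350,0],-0.182,0],
    [[104,-370,0],-0.182,0],
    [[104,-370,0],-0.182,0],
    [[104,-370,0],-0.182,0],
  ],
)

```text
time: 8.23
tcp_pos: [0.4419, -0.1993, 0.2257]
orientation: [[-0.996, -0.093, -0.003], [-0.093, 0.996, 0.002], [0.002, 0.002, -1.0]]
ft_force: [-0.4, 1.2, 0.0]
width: -0.0002
grasp_force: 0.0
```

```bash
python3 g.py "[.447,-.199,.045]"
python3 - <<'E'
from h import *
a=np.deg2rad(-5.6);U=np.array([np.cos(a),np.sin(a)])
for c in("side","scene"):
    p,d=grab_frame(c);P=cloud(c,p,d).reshape(-1,3);P=P[np.isfinite(P).all(1)]
    r=(P[:,:2]-[.6,.155])*1000;u=r@U;v=r@[-U[1],U[0]];z=P[:,2]*1000
    b=(abs(v)<85)&(abs(u)<130)
    for lo,hi in((30,75),(78,89),(89,96),(97,106)):
        m=b&(z>lo)&(z<hi);print(c,lo,m.sum(),np.percentile(u[m],[.5,2,50,98,99.5]).round(1))
    q=(P[:,:2]-[.483,-.195])*1000
    m=(abs(q)<[60,60]).all(1)&(z>70)&(z<88);x=q[m]@[np.cos(.094),np.sin(.094)];print('front',m.sum(),np.percentile(x,[2,50,98]))
E
```

```text
8.2333 -0.00020045998386037858 [[-0.996, -0.093, -0.003], [-0.093, 0.996, 0.002], [0.002, 0.002, -1.0]] [ -5.5  -0.6 180.7]
side 30 487 [-85.6 -85.2 -69.2   5.8  12.9]
side 78 789 [-85.6 -84.3 -17.1  66.7  76.8]
side 89 271 [-84.8 -83.8 -33.5  72.   80.7]
side 97 76 [-61.8 -61.3 -56.2 -49.  -48. ]
front 163 [-8.18237185 -5.85340041  9.04760982]
scene 30 425 [-79.5 -62.6  94.4  97.   97.3]
scene 78 1669 [-83.8 -80.2  21.9  94.9  95.9]
scene 89 449 [-83.1 -81.4   4.9  92.6  95. ]
scene 97 101 [-62.7 -61.1 -52.6 -46.4 -45.9]
front 126 [-2.4716736   4.98929538 11.74274022]
```

The batten sits about 31 mm behind the box front, where 30 is expected, so the lid is shut. Next is the descent in front of the drawer.

Call:
jog_arm(
  series=[
    [[0,0,25],0,0],
    [[0,0,50],0,0],
    [[0,0,75],0,0],
    [[0,0,100],0,0],
    [[0,0,120],0,0],
    [[0,0,140],0,0],
    [[0,0,160],0,0],
    [[0,0,172],0,0],
    [[0,0,180],0,0],
    [[0,0,180],0,0],
    [[-3,0,180],0,0],
    [[-6,0,180],0,0],
    [[-9,0,180],0,0],
    [[-12,0,180],0,0],
    [[-14,0,180],0,0],
    [[-16,0,180],0,0],
  ],
)

```text
time: 9.67
tcp_pos: [0.4595, -0.1976, 0.0478]
orientation: [[-0.995, -0.095, 0.001], [-0.095, 0.995, -0.001], [-0.001, -0.001, -1.0]]
ft_force: [0.3, 0.4, -0.9]
width: 0.0002
grasp_force: 0.0
```

Call:
jog_arm(
  series=[
    [[-2,0,0],0,0],
    [[-4,0,0],0,0],
    [[-6,0,0],0,0],
    [[-8,0,0],0,0],
    [[-10,0,0],0,0],
    [[-12,0,0],0,0],
    [[-14,0,0],0,0],
    [[-17,0,0],0,0],
    [[-20,0,0],0,0],
    [[-24,0,0],0,0],
    [[-28,0,0],0,0],
    [[-32,0,0],0,0],
    [[-36,0,0],0,0],
    [[-40,0,0],0,0],
    [[-44,0,0],0,0],
    [[-48,0,0],0,0],
    [[-52,0,0],0,0],
    [[-56,0,0],0,0],
    [[-60,0,0],0,0],
    [[-64,0,0],0,0],
  ],
)

```text
time: 11.33
tcp_pos: [0.523, -0.1913, 0.0473]
orientation: [[-0.995, -0.095, -0.0], [-0.095, 0.995, 0.0], [0.0, 0.0, -1.0]]
ft_force: [-0.6, 0.1, -1.1]
width: -0.0
grasp_force: 0.0
```

Call:
jog_arm(
  series=[
    [[-4,0,0],0,0],
    [[-8,0,0],0,0],
    [[-12,0,0],0,0],
    [[-16,0,0],0,0],
    [[-19,0,0],0,0],
    [[-22,0,0],0,0],
    [[-24,0,0],0,0],
    [[-26,0,0],0,0],
    [[-28,0,0],0,0],
  ],
)

```text
time: 12.08
tcp_pos: [0.5507, -0.1887, 0.0474]
orientation: [[-0.995, -0.095, 0.0], [-0.095, 0.995, -0.0], [-0.0, -0.0, -1.0]]
ft_force: [0.0, 0.0, -0.1]
width: -0.0001
grasp_force: 0.0
```

Run:
```python
from h import *
p,d=grab_frame("side");cv2.imwrite('pics/side3.png',cv2.resize(p[180:330,220:420,::-1],(800,600)))
print(sense()['ft_force'])
```

```text
[-0.42629613  1.12964191  0.5317205 ]
```

View pics/side3.png

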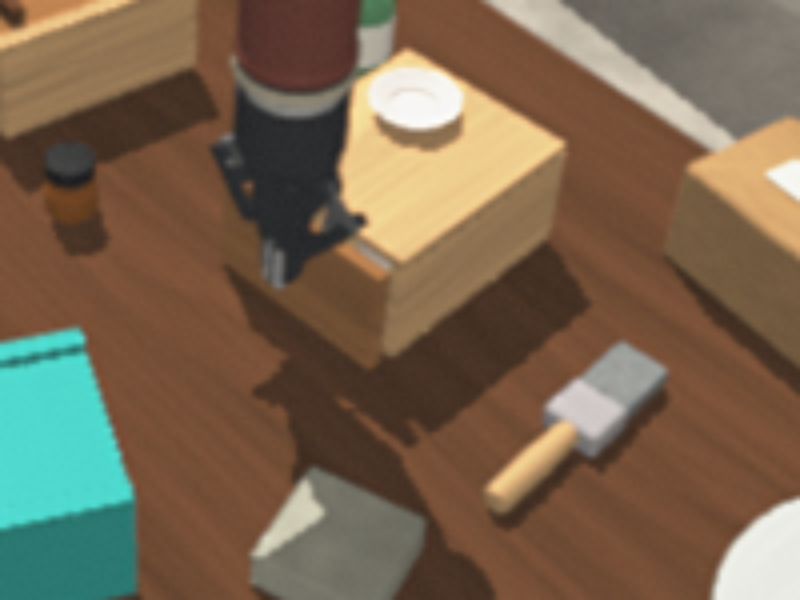

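The fingers (px (275,265)) are against the panel and the drawer is nearly home. I'll continue slowly until it reaches the stop.

Call:
jog_arm(
  series=[
    [[-1,0,0],0,0],
    [[-2,0,0],0,0],
    [[-3,0,0],0,0],
    [[-4,0,0],0,0],
    [[-5,0,0],0,0],
    [[-6,0,0],0,0],
    [[-7,0,0],0,0],
  ],
)

```text
time: 12.72
tcp_pos: [0.5575, -0.1881, 0.0473]
orientation: [[-0.995, -0.095, 0.0], [-0.095, 0.995, -0.0], [-0.0, -0.0, -1.0]]
ft_force: [-1.0, -0.6, 0.2]
width: -0.0001
grasp_force: 0.0
```

Call:
jog_arm(
  series=[
    [[-1,0,0],0,0],
    [[-2,0,0],0,0],
    [[-3,0,0],0,0],
    [[-4,0,0],0,0],
    [[-5,0,0],0,0],
  ],
)

```text
time: 13.13
tcp_pos: [0.5598, -0.1875, 0.0466]
orientation: [[-0.995, -0.095, -0.006], [-0.095, 0.995, 0.001], [0.006, 0.001, -1.0]]
ft_force: [-14.8, -2.2, 6.3]
width: 0.0
grasp_force: 0.0
```

Firm stop reached at about 15 N. I'll back off and clear the scene.

Call:
jog_arm(
  series=[
    [[3,0,0],0,0],
    [[8,0,0],0,0],
    [[16,0,0],0,0],
    [[26,0,0],0,0],
    [[36,0,0],0,0],
    [[36,0,-20],0,0],
    [[36,0,-50],0,0],
    [[36,0,-80],0,0],
    [[36,0,-110],0,0],
    [[36,0,-140],0,0],
    [[66,0,-170],0,0],
    [[96,0,-190],0,0],
    [[96,0,-190],0,0],
    [[96,0,-190],0,0],
  ],
)

```text
time: 14.3
tcp_pos: [0.4664, -0.1973, 0.2392]
orientation: [[-0.996, -0.094, 0.004], [-0.094, 0.996, -0.002], [-0.004, -0.003, -1.0]]
ft_force: [-0.1, 0.3, -0.9]
width: -0.0003
grasp_force: 0.0
```

Run:
```python
from h import *
p,d=grab_frame("side");cv2.imwrite('pics/side4.png',cv2.resize(p[90:330,120:440,::-1],(800,600)))
for c in("side","scene"):
    if c=="scene":p,d=grab_frame(c)
    P=cloud(c,p,d).reshape(-1,3);P=P[np.isfinite(P).all(1)]
    u=(P[:,:2]-[.663,-.1785])@[np.cos(.094),np.sin(.094)]*1000;v=(P[:,:2]-[.663,-.1785])@[-np.sin(.094),np.cos(.094)]*1000
    for lo,hi in((20,80),(82,99)):
        m=(abs(v)<70)&(abs(u)<130)&(P[:,2]>lo/1e3)&(P[:,2]<hi/1e3);print(c,lo,m.sum(),np.percentile(u[m],[.5,5,50,95,99.5]).round(1))
```

```text
side 20 583 [-92.9 -91.4 -89.2 -87.1 -85.5]
side 82 2048 [-91.1 -88.1 -16.7  88.6  98.5]
scene 20 428 [ 96.5  97.9  99.7 101.6 102.2]
scene 82 1905 [-88.4 -77.    7.   98.7 101. ]
```

View pics/side4.png

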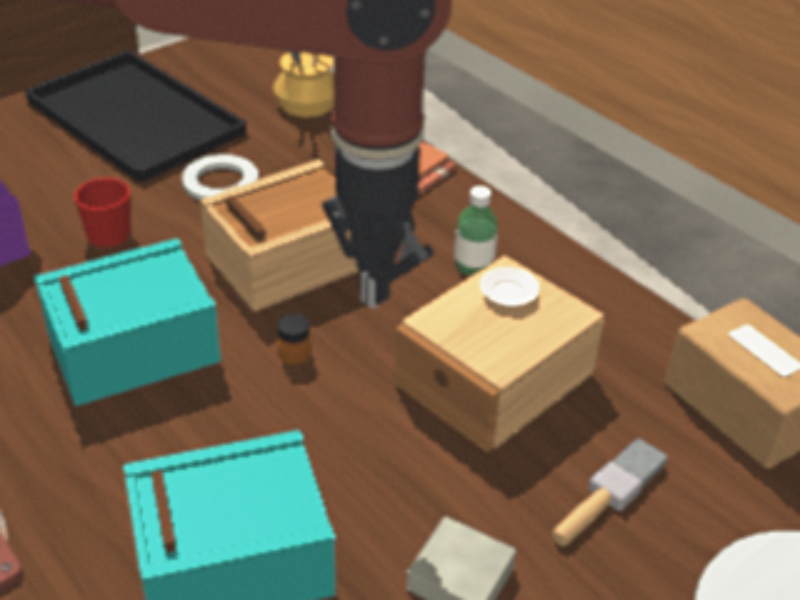

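The drawer face lies at x about -89 in the chest frame (home is -90) with the panel flush at px (445,378). The lid is shut (batten at px (245,218)), and everything else is where it was.

```bash
python3 -c "
from workcell import *
print(hand_in())"
```

```text
the job is handed in; nothing more can be done
None
```

The job is handed in: the drawer and the lid were each pushed slowly to their hard stops and look fully shut in the images, and the other things on the table look undisturbed; the cups inside can't be seen now, and no verdict came back.

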